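# Hang a clip-on bottle holder on a slotted bench upright and load it

### The job

Hang the steel bottle holder in the top two slots of the slotted upright and press it down over the post until its claws snap fully home. Then stand the capped bottle upright in the holder's cup and let go, leaving the slide box, wipes tub and beaker where they are.

Things in the scene. Friction and masses are not known exactly. Their poses are not given: they have to be found in the camera images.
- upright: Slotted post fixed to the bench: grey steel channel 40 mm wide (y), 30 mm deep (x), 205 mm tall; foot plate 110 mm wide, 8 mm thick, reaching from x = -30 to 60 mm. Origin on the bench under the channel's centre, z up, slotted face at x = -15 mm, so claws go in towards +x. On its back a small fixed tray with a white slide mailer reaches to x = 85 mm, 165 mm above the bench.
- upright_slot (a point): Middle of the lower edge of the top slot, on the face, 156 mm above the bench; axes as the upright. Three slots, one above the other, 9 mm wide, 36 mm tall, 50 mm apart, in a wall 4 mm thick. Behind it a leaf spring under each of the top two slots grips a claw coming down: about 5 to 10 N of downward push snaps both past, least when pushing close to the post.
- holder: Bottle holder, bright steel, 0.3 kg, 147 mm long, 90 mm tall, at first standing on the bench on its cup. Origin under the cup's centre, z up, claws to +x. From the cup a vertical plate 5 mm thick (y) runs to x = 100 mm, ending in a flange 24 mm wide and 4 mm thick whose back bears on the post's face. Under its own weight it stops on the springs about 5 mm above home.
- holder_claw (a point): Where the flange's back meets the underside of the upper claw's neck (x 100, y 0, z 70 mm on the holder); lies on upright_slot, axes parallel, when home. Two claws 50 mm apart, 5 mm thick, reach 11 mm past the flange; necks 12 mm tall, tips hang 13 mm below the necks. They pass the slots when held 15 to 22 mm above home. Home, it may lean out by a degree.
- holder_top (a point): On the plate's level top edge, a good place to grip the holder across the plate (x 65, y 0, z 90 mm on the holder; axes as the holder). The edge runs from x = 34 to 100 mm, 35 mm above the cup's rim; its end by the flange is the place to press down. At home it is 176 mm above the bench, 29 mm below the post's top.
- holder_cup (a point): Centre of the cup's inner floor, 4 mm above the holder's origin; axes as the holder. The cup is round, 72 mm outside, 66 mm inside, its rim 55 mm above its underside.
- bottle: White plastic bottle with a grey screw cap and a blank paper band, about 0.22 kg, standing on the bench: body 56 mm across, 140 mm tall overall. Origin under its centre, z up. It has 5 mm of room all round in the cup.
- bottle_cap (a point): Centre of the top of the bottle's cap, 140 mm above its base. The cap is 37 mm across and 28 mm tall: the place to grip it.
- slide_box: Blue microscope-slide storage box, 87 x 172 x 34 mm, lying on the bench; not to be disturbed. Origin under its centre.
- wipes_tub: White and red wipes tub, 92 mm across, 157 mm tall; not to be disturbed. Origin under its centre.
- beaker: Empty clear beaker, 74 mm across, 90 mm tall; not to be disturbed. Origin under its centre.
Mind the look-alikes: they are no part of the job. What is meant by the holder is not black, blue or turquoise, and is the larger of those in its own colour.

How it is judged:
By the outcome, as a careful person would: the job done as asked, in the order asked, and still so for the second after the job is handed in, with the robot touching nothing.
It also fails if it takes over 67 s, if anything falls off the work surface, if the arm or the gripper's body presses on something with over 40 N, if the wrist force passes 120 N, or if a joint passes its speed limit or range.

### The arm

A 6-joint arm with a two-finger parallel gripper is mounted at the origin on the work surface. World frame = base frame: x ahead of the robot, y to its left, z up, the work surface at z = 0. Lengths are in m, angles in rad, forces in N, time in s.
With the tool pointing down it reaches from about 0.35 to 1 m from the base axis. Payload 7.1 kg.
Tool frame: the origin (TCP) lies midway between the tips of the shut fingers; the grasp point (between the pads) lies arm.hold_point_z behind it (arm.hold_point_z is the distance from the TCP to the grasp point, in m); z points along the fingers, y is the direction in which the jaws open and shut (so a half turn about z gives the same grasp; the last joint's range is limited). The gripper opens to 85 mm and grips with 20 to 120 N. Pads are 22 mm wide; open, the fingers measure 114 mm over their backs; the gripper's body (76 mm by 85 mm) begins 54 mm behind the grasp point. The pads swing forward as they close: fully open they stand 13 mm farther back than shut.
Start: joints at [1.255, 0.423, 1.63, -0, 1.089, -0.019], TCP at [0.183, 0.598, 0.231] pointing down, gripper open.
Joint ranges: [-3, 3], [-0.9, 2.11], [0.09, 2.58], [-1.31, 4.45], [0.11, 2.69], [-2.54, 2.54]. Speed limits (rad/s): [2.39, 2.39, 3.01, 3.14, 3.14, 3.14].

### API

Orientations are given as a unit quaternion [x, y, z, w].
In Python, from bench import arm gives the robot as it stands. Calls block until the motion is done:
- arm.goto(position, orientation): joint-space move of the TCP to a pose.
- arm.servo_line(position, rot=None, feed=0.15, f_stop=None): straight line of the TCP; rot=None keeps the orientation; feed is the mean speed in m/s. With f_stop (N) it stops when the force on the tool has changed by that much, and returns True; else False.
- arm.move_j(angles): joint-space move.
- arm.move_gripper(opening, force=None): opening from 0.0 (shut) to 1.0 (fully open); force is the grip in N (None keeps the last); returns when the fingers have stopped.
- arm.wait(seconds).
- arm.ik(position, orientation): joint angles nearest the present ones, or None.
- arm.camera(name): name is "scene" or "top"; returns the picture (480x640x3 uint8, blue, green, red); there is no depth.
- arm.calibration(name): a dict with "fx", "fy", "cx", "cy" (pixels), "rvec" (rotation vector, rad) and "tvec" (3), from world to camera coordinates, as OpenCV has them. Camera axes: x right, y down, z forward; pixel columns grow to the right and rows downward; lengths in m; the calibration is good to about 2 mm. A picture is of the moment at which its call begins. calibration takes no time and is no camera call.
A pose or a line that the arm cannot do raises arm.PlanningError and nothing moves.
- arm.hand_in(): hands the job in, once; it reports no verdict.
Readings, each from a call of its own:
- arm.current_clock(): time.
- arm.current_joint_pos(): joint angles.
- arm.current_joint_vel(): joint speeds.
- arm.current_joint_efforts(): joint torques, N m.
- arm.current_ee_pos(): TCP position.
- arm.current_tool_rot(): TCP orientation.
- arm.current_wrist_force(): force on the tool from outside, world axes, zero at the start.
- arm.current_moment(): the same for the moment, N m.
- arm.current_finger_gap(): opening from 0.0 (shut) to 1.0 (fully open).
Only numpy, scipy, OpenCV 4.12 (cv2) and the standard library are available. Lean on these libraries where they do the work, as an engineer would, in place of code of your own. Each camera call takes 0.05 s, during which the arm holds its last target.

## Working session

There is one attempt and no reset: what is moved stays moved. The work goes in short steps, each a Python script; the robot and the scene stay as the last script left them, time stands still between calls to the robot, and variables do not carry over. Pictures are saved under pics/ and viewed, and the job is handed in when it is done.

```bash
mkdir -p pics; ls; python3 - <<'E'
from bench import arm
import cv2
for n in("scene","top"):
    cv2.imwrite(f"pics/{n}0.png",arm.camera(n)); print(n,arm.calibration(n))
print(arm.hold_point_z,arm.current_clock(),arm.current_tool_rot())
E
```

```text
pics
scene {'fx': 560.4416426360062, 'fy': 560.4416426360062, 'cx': 318.8824987302895, 'cy': 246.23603216123175, 'rvec': array([ 0.93478073,  2.40508364, -1.15734936]), 'tvec': array([ 0.3549161 , -0.17312074,  1.86330657])}
top {'fx': 570.2543385027443, 'fy': 570.2543385027443, 'cx': 315.79047481400886, 'cy': 243.78022170553956, 'rvec': array([ 2.13179825, -2.16769835,  0.19567739]), 'tvec': array([0.05270354, 0.52334744, 1.32835092])}
0.0187 0.1 [ 1.47871654e-01  9.89006294e-01 -7.12542813e-04 -1.25785866e-04]
```

View pics/scene0.png

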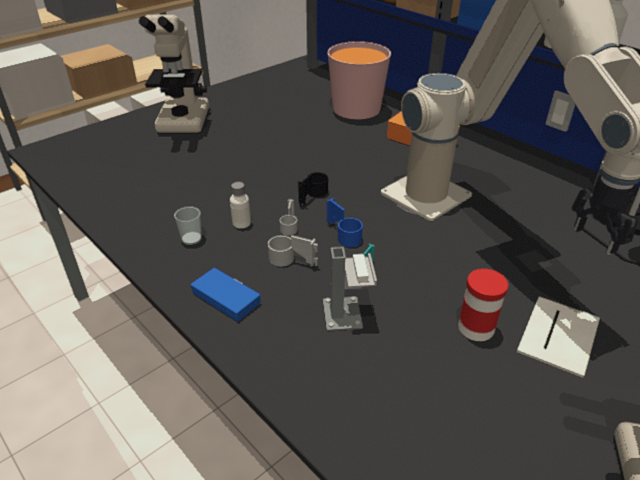

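View pics/top0.png

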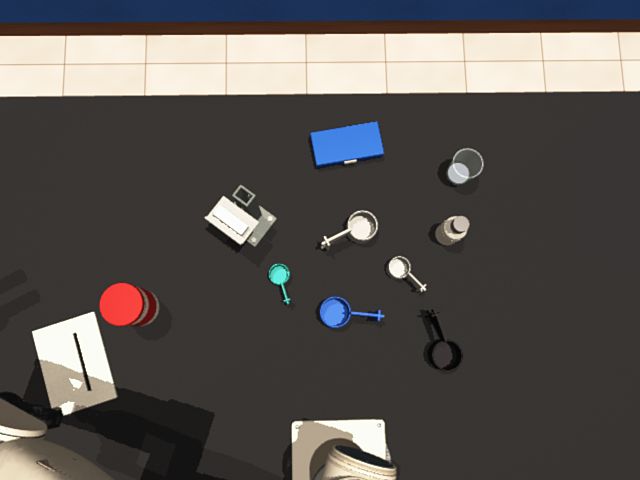

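The steel holder's cup is at about (362,227) in the top view, with its claws towards (325,243). The upright's top is at about (244,195), the bottle at (455,230), the beaker at (465,165). I'll enlarge these.

```bash
python3 - <<'E'
import cv2,numpy as np
t=cv2.imread("pics/top0.png");s=cv2.imread("pics/scene0.png")
def crop(im,x0,y0,w,h,k,n):
    c=cv2.resize(im[y0:y0+h,x0:x0+w],None,fx=k,fy=k,interpolation=cv2.INTER_CUBIC)
    for i in range(0,w,10):
        cv2.putText(c,str(x0+i),(i*k,10),0,.35,(0,255,255),1); cv2.line(c,(i*k,12),(i*k,18),(0,255,255),1)
    for i in range(10,h,10):
        cv2.putText(c,str(y0+i),(0,i*k+4),0,.35,(0,255,255),1); cv2.line(c,(25,i*k),(30,i*k),(0,255,255),1)
    cv2.imwrite(f"pics/{n}.png",c)
crop(t,200,175,90,75,8,"c_up")
crop(t,310,200,80,60,9,"c_hold")
crop(t,425,205,60,50,10,"c_bot")
crop(s,310,230,80,105,5,"s_up")
crop(s,255,190,80,80,7,"s_hold")
E
```

```text
(no output)
```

View pics/c_up.png

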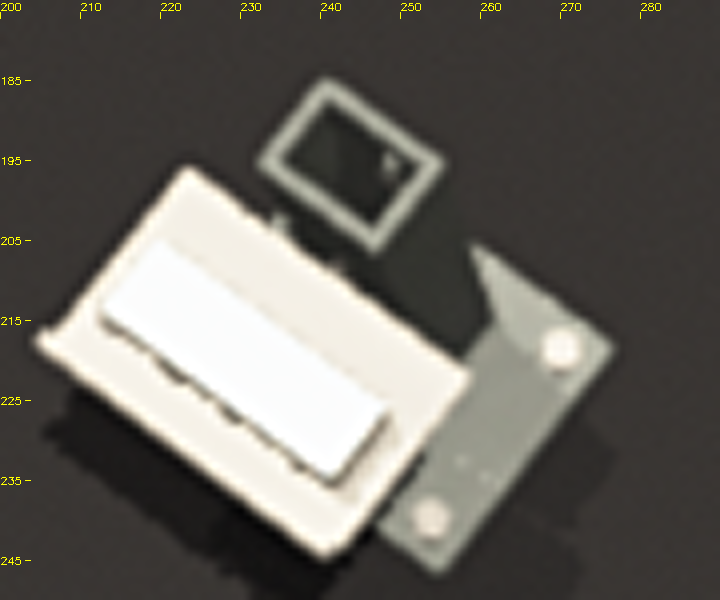

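View pics/c_hold.png

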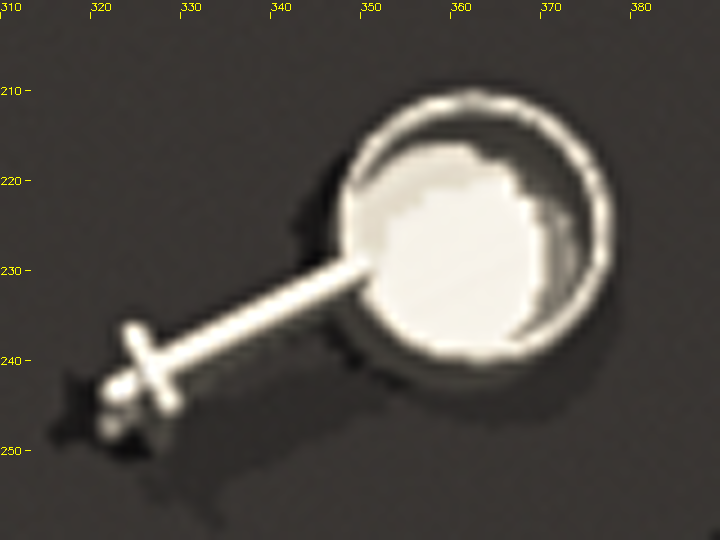

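View pics/c_bot.png

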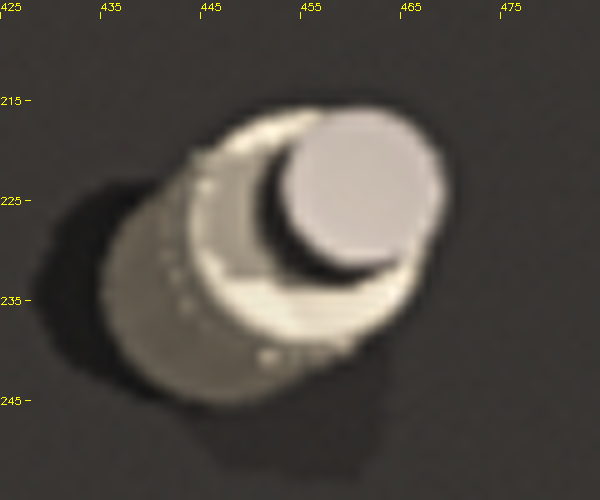

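View pics/s_up.png

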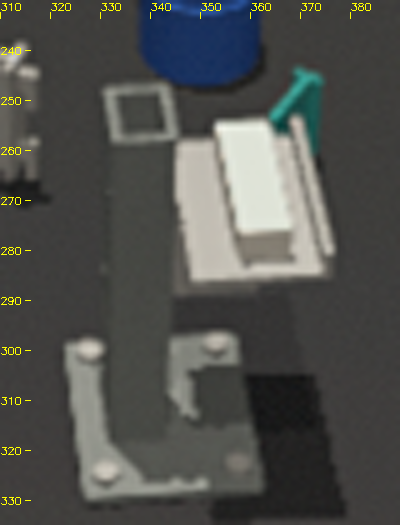

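View pics/s_hold.png

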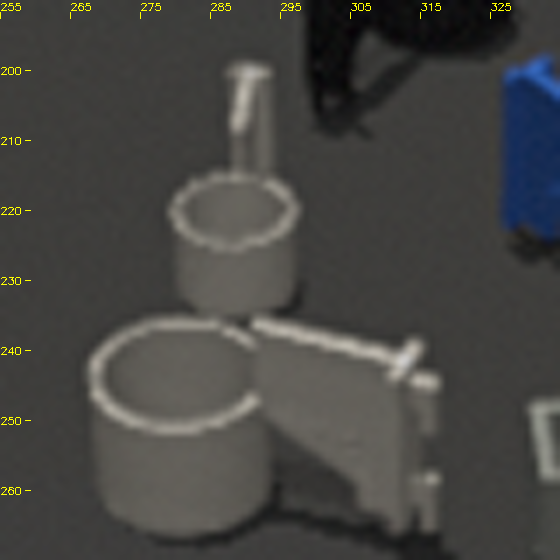

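```bash
cat > h.py <<'E'
import cv2,numpy as np
from scipy.optimize import least_squares
from scipy.spatial.transform import Rotation as R
from bench import arm
C={n:arm.calibration(n) for n in("scene","top")}
def proj(n,P):
    c=C[n];K=np.array([[c["fx"],0,c["cx"]],[0,c["fy"],c["cy"]],[0,0,1]])
    return cv2.projectPoints(np.atleast_2d(np.float64(P)),c["rvec"],c["tvec"],K,None)[0].reshape(-1,2)
def unproj(n,uv,z):
    c=C[n];Rm=cv2.Rodrigues(c["rvec"])[0];o=-Rm.T@c["tvec"]
    d=Rm.T@np.array([(uv[0]-c["cx"])/c["fx"],(uv[1]-c["cy"])/c["fy"],1]);return o+d*(z-o[2])/d[2]
def place(p,L):
    L=np.atleast_2d(np.float64(L));c,s=np.cos(p[2]),np.sin(p[2])
    return np.c_[p[0]+c*L[:,0]-s*L[:,1],p[1]+s*L[:,0]+c*L[:,1],L[:,2]]
def fit(obs,p0):
    # obs: (cam, local pt, pixel)
    f=lambda p:np.concatenate([(proj(n,place(p,l))[0]-np.array(u)) for n,l,u in obs])
    r=least_squares(f,p0);return r.x,r.fun.reshape(-1,2)
def crop(im,x0,y0,w,h,k,n):
    c=cv2.resize(im[y0:y0+h,x0:x0+w],None,fx=k,fy=k,interpolation=cv2.INTER_CUBIC)
    for i in range(0,w,10):
        cv2.putText(c,str(x0+i),(i*k,10),0,.35,(0,255,255),1); cv2.line(c,(i*k,12),(i*k,18),(0,255,255),1)
    for i in range(10,h,10):
        cv2.putText(c,str(y0+i),(0,i*k+4),0,.35,(0,255,255),1); cv2.line(c,(25,i*k),(30,i*k),(0,255,255),1)
    cv2.imwrite(f"pics/{n}.png",c)
E
python3 - <<'E'
from h import *
np.set_printoptions(precision=4,suppress=True)
for n in C:
    Rm=cv2.Rodrigues(C[n]["rvec"])[0]; print(n,"cam pos",-Rm.T@C[n]["tvec"])
m=.001
T=[("top",[-.015,-.02,.205],(240.4,184.3)),("top",[-.015,.02,.205],(255.2,194.8)),("top",[.015,.02,.205],(246.4,206.1)),("top",[.015,-.02,.205],(231.8,194.9)),
("top",[-.03,.055,.008],(276.4,217.9)),("top",[.06,.055,.008],(254.2,246.4))]
c=unproj("top",(243.5,195.3),.205)
p,e=fit(T,[c[0],c[1],2.5]);print("upright",p,e.round(2).tolist())
for l in [(-15,-20,205),(-15,20,205),(15,20,205),(15,-20,205),(-30,-55,8),(-30,55,8),(60,55,8),(60,-55,8)]: print(l,proj("scene",place(p,np.array(l)*m)))
H=[("top",[0,0,.055],(362.5,224.8)),("top",[.098,0,.09],(326.3,240.3))]
c=unproj("top",(362.5,224.8),.055)
q,e=fit(H,[c[0],c[1],2.]);print("holder",q,e.round(2).tolist())
print(proj("scene",place(q,[[0,0,.055],[.098,0,.09]])))
print("bottle",unproj("top",(461,223.3),.14),proj("scene",unproj("top",(461,223.3),.14)))
for nm,uv,z in (("beaker",(468,163),.09),("tub",(123,305),.157),("box",(347,145),.034)):print(nm,unproj("top",uv,z))
E
```

```text
scene cam pos [1.3157 0.9156 1.0289]
top cam pos [0.3089 0.0779 1.3927]
upright [0.6058 0.2006 2.4791] [[-0.07, -0.29], [-0.07, 0.22], [0.05, -0.13], [-0.18, -0.01], [0.25, 0.03], [0.06, 0.21]]
(-15, -20, 205) [[331.7365 258.4693]]
(-15, 20, 205) [[330.1013 247.5717]]
(15, 20, 205) [[342.8113 246.9314]]
(15, -20, 205) [[344.7521 257.7982]]
(-30, -55, 8) [[326.0157 329.3156]]
(-30, 55, 8) [[322.312 298.26 ]]
(60, 55, 8) [[356.5033 296.3527]]
(60, -55, 8) [[362.3081 327.1692]]
holder [ 0.5661 -0.0681  2.0124] [[-0.09, 0.05], [0.09, -0.04]]
[[279.9946 243.2541]
 [312.1228 241.5805]]
bottle [ 0.5502 -0.2813  0.14  ] [[236.8976 185.2009]]
beaker [ 0.7058 -0.321   0.09  ]
tub [0.3791 0.4623 0.157 ]
box [ 0.7726 -0.0384  0.034 ]
```

The fit agrees across both cameras to well under a pixel. Now I'll grip the holder.

```bash
cat >> h.py <<'E'
U=np.array([0.6058,0.2006,2.4791]);H=np.array([0.5661,-0.0681,2.0124])
def quat(yaw,flip=0):
    "tool down, tool y along local y of yaw (or opposite)"
    y=np.array([-np.sin(yaw),np.cos(yaw),0])*(-1 if flip else 1);z=np.array([0,0,-1.])
    return R.from_matrix(np.c_[np.cross(y,z),y,z]).as_quat()
GX=.060; GD=.011+.0187   # grip station on holder, TCP below top edge
E
python3 - <<'E'
from h import *
for f in(0,1):
    for yaw,pos in((H[2],place(H,[GX,0,.09-GD])[0]),(U[2],place(U,[-.115+GX,0,.19])[0])):
        print(f,pos,arm.ik(pos,quat(yaw,f)))
E
```

```text
0 [ 0.54045661 -0.01385595  0.0603    ] None
0 [0.64916538 0.16677037 0.19      ] [ 2.33706215e-01  5.33383325e-01  1.55242064e+00 -4.44089210e-16
  1.05578869e+00  2.46699520e+00]
1 [ 0.54045661 -0.01385595  0.0603    ] [-4.76448450e-02  5.60991338e-01  1.90931751e+00 -4.44089210e-16
  6.71283807e-01 -4.89248518e-01]
1 [0.64916538 0.16677037 0.19      ] [ 2.33706215e-01  5.33383325e-01  1.55242064e+00 -4.44089210e-16
  1.05578869e+00 -6.74597459e-01]
```

```bash
python3 - <<'E'
from h import *
p=place(H,[GX,0,.09-GD])[0];q=quat(H[2],1)
arm.goto(p+[0,0,.12],q)
arm.servo_line(p,feed=.12)
print(arm.move_gripper(0,60),arm.current_finger_gap(),arm.current_ee_pos(),arm.current_clock())
w0=arm.current_wrist_force()
arm.servo_line(p+[0,0,.12],feed=.15)
print(w0,arm.current_wrist_force(),arm.current_moment())
# pre-insert pose
t=place(U,[-.115-.05+GX,0,.086+.0185+.09-GD])[0]
arm.goto(t+[0,0,.02],quat(U[2],1))
arm.servo_line(t,feed=.1)
print(arm.current_finger_gap(),t,arm.current_ee_pos(),arm.current_clock())
im=arm.camera("top");s=arm.camera("scene");cv2.imwrite("pics/t1.png",im);cv2.imwrite("pics/s1.png",s)
crop(im,215,120,100,100,6,"t1c");crop(s,250,200,110,110,6,"s1c")
E
```

```text
False 0.04527255867035911 [ 0.54044881 -0.01387967  0.06043781] 4.475
[-1.4234713  -0.0355699   2.99991903] [-0.08312336  0.10840404 -3.45089231] [ 0.12491095  0.04151212 -0.02184664]
0.048115998859343916 [0.68858846 0.13601617 0.1648    ] [0.68754551 0.13498987 0.16376973] 6.625
```

View pics/t1c.png

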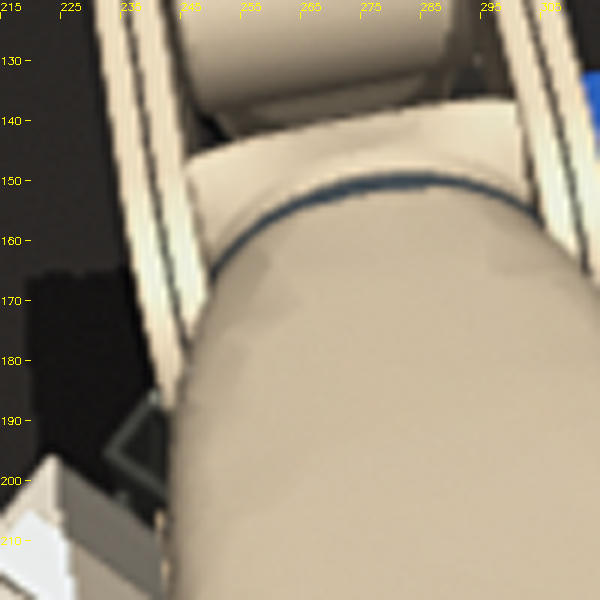

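View pics/s1c.png

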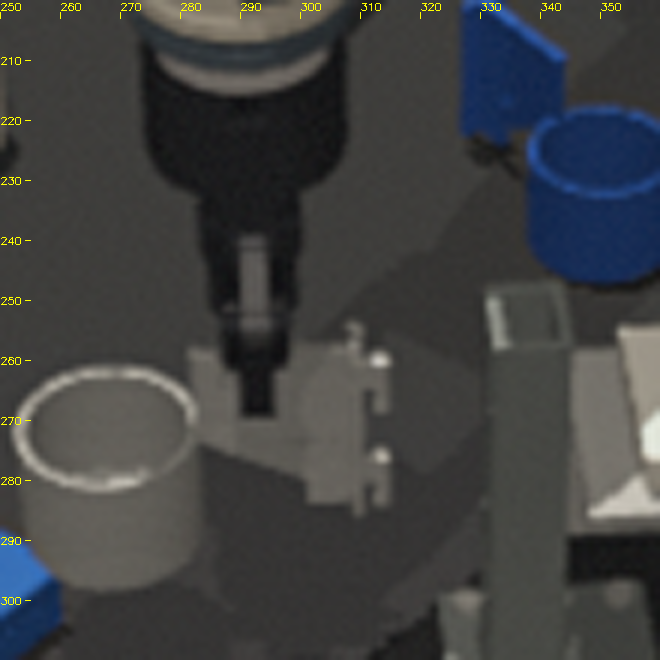

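```bash
python3 - <<'E'
from h import *
np.set_printoptions(precision=3,suppress=True)
e=arm.current_ee_pos();q=arm.current_tool_rot();print(e,R.from_quat(q).as_matrix()[:,1],R.from_quat(q).as_matrix()[:,2],arm.current_clock(), [-np.sin(U[2]),np.cos(U[2])])
# holder predicted pixels from ee
def pr(L):
    L=np.array(L);c,s=np.cos(U[2]),np.sin(U[2]);d=L-[GX,0,.09-GD]
    return np.array(e)+[c*d[0]-s*d[1],s*d[0]+c*d[1],d[2]]
for nm,L in dict(rimc=[0,0,.055],rimL=[-.036,0,.055],fl_far=[.098,.012,.09],fl_near=[.098,-.012,.09],clawtop=[.1085,0,.082],neckbot=[.1,0,.07],low=[.1085,0,.032],tip=[.111,-.0025,.057],edgeL=[.034,0,.09],
  bot=[0,-.036*.0,0],flbn=[.098,-.012,.0]).items(): print(nm,proj("scene",pr(L)))
s=cv2.imread("pics/s1.png")
crop(s,285,245,40,50,14,"s1d")
E
```

```text
[0.689 0.135 0.165] [0.616 0.788 0.   ] [ 0.  0. -1.] 6.725 [np.float64(-0.6150841221607954), np.float64(-0.7884614909212013)]
rimc [[267.062 270.958]]
rimL [[251.706 271.764]]
fl_far [[308.088 254.13 ]]
fl_near [[308.744 260.714]]
clawtop [[312.946 259.801]]
neckbot [[309.377 263.902]]
low [[313.118 275.817]]
tip [[314.164 268.539]]
edgeL [[280.865 258.812]]
bot [[268.413 288.116]]
flbn [[309.226 289.29 ]]
```

View pics/s1d.png

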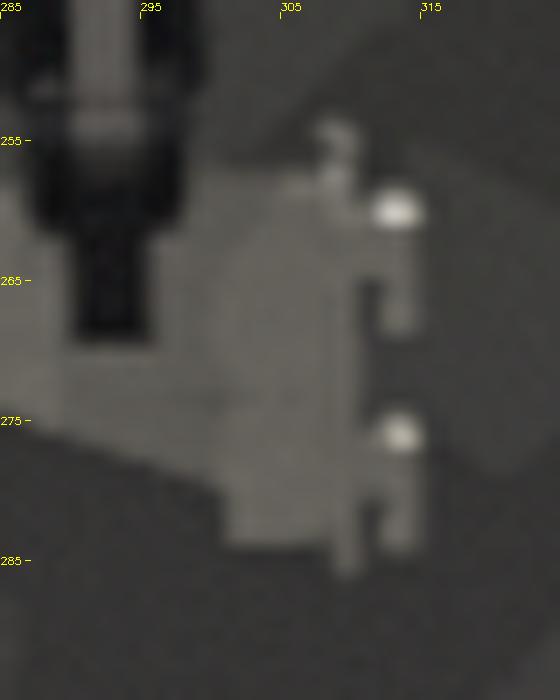

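```bash
python3 - <<'E'
from h import *
m=.001;out=[]
for n,f,x0,y0 in(("scene","scene0",322,240),("top","top0",226,178)):
    im=cv2.imread(f"pics/{f}.png");k=16
    c=cv2.resize(im[y0:y0+36,x0:x0+36],None,fx=k,fy=k,interpolation=cv2.INTER_CUBIC)
    c=cv2.convertScaleAbs(c,alpha=1.5)
    for a,b in((15,20),(12,17)):
        L=np.array([(-a,-b,205),(-a,b,205),(a,b,205),(a,-b,205)])*m
        P=((proj(n,place(U,L))-[x0,y0]+.5)*k-.5)
        cv2.polylines(c,[np.round(P).astype(int)],True,(0,0,255),1)
    out.append(c[:,:400] if 0 else c)
cv2.imwrite("pics/ov.png",cv2.resize(np.hstack(out),None,fx=.69,fy=.69,interpolation=cv2.INTER_AREA))
E
```

```text
(no output)
```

View pics/ov.png

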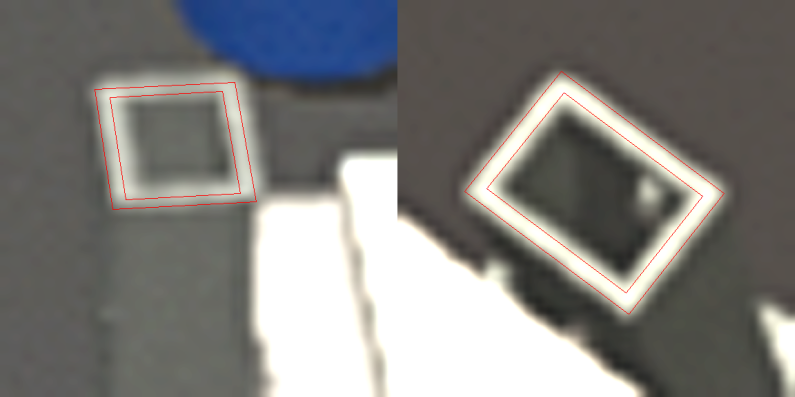

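```bash
python3 - <<'E'
from h import *
dy=.0009
def P(x,dz,dy=dy): return place(U,[-.115+x+GX,dy,.086+dz+.09-GD])[0]
def loc(e):
    c,s=np.cos(U[2]),np.sin(U[2]);d=np.array(e)[:2]-U[:2];return np.round([(c*d[0]+s*d[1]+.115-GX)*1e3,(-s*d[0]+c*d[1])*1e3,(e[2]-.086-.09+GD)*1e3],2)
arm.servo_line(P(-.020,.0185),feed=.08)
w=np.array(arm.current_wrist_force())
st=arm.servo_line(P(.002,.0185),feed=.03,f_stop=7)
arm.wait(.2)
f=np.array(arm.current_wrist_force())-w
c,s=np.cos(U[2]),np.sin(U[2])
print(st,loc(arm.current_ee_pos()),"F local",c*f[0]+s*f[1],-s*f[0]+c*f[1],f[2],arm.current_moment(),arm.current_clock())
s=arm.camera("scene");cv2.imwrite("pics/s2.png",s);crop(s,270,220,100,90,8,"s2c")
E
```

```text
True [ 0.4   1.68 16.94] F local -3.4263566084158787 -0.5906757239675706 0.10756172932782526 [-0.36732692 -0.55024366  0.05482938] 8.125
```

View pics/s2c.png

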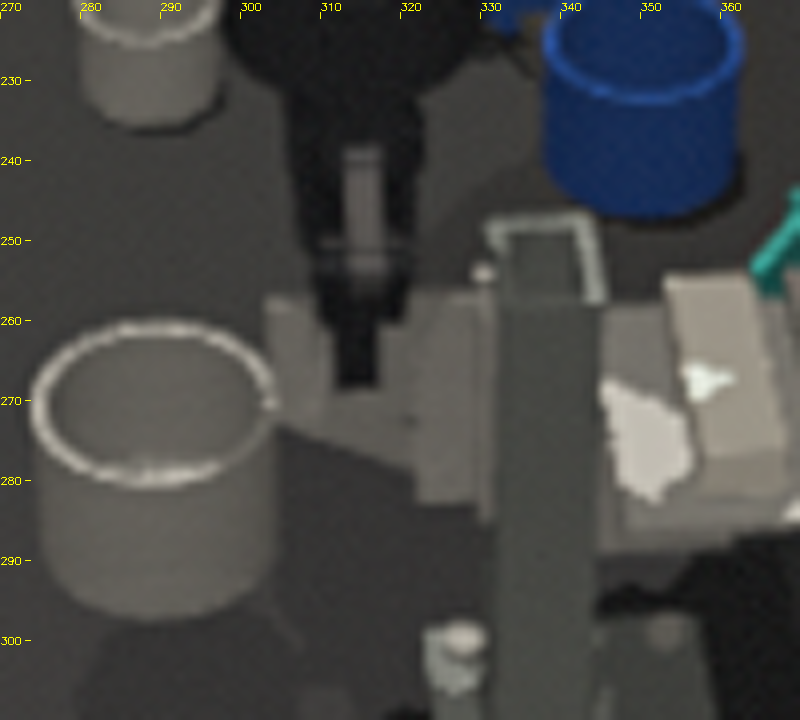

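The flange is bearing on the post face, so the claws are through the slots. Next I'll lower the holder, release it, then press by the flange.

```bash
cat >> h.py <<'E'
def P(x,dz,dy=.0009): return place(U,[-.115+x+GX,dy,.086+dz+.09-GD])[0]
def loc(e):
    c,s=np.cos(U[2]),np.sin(U[2]);d=np.array(e)[:2]-U[:2];return np.round([(c*d[0]+s*d[1]+.115-GX)*1e3,(-s*d[0]+c*d[1])*1e3,(e[2]-.086-.09+GD)*1e3],2)
def fl(f):
    c,s=np.cos(U[2]),np.sin(U[2]);return np.round([c*f[0]+s*f[1],-s*f[0]+c*f[1],f[2]],2)
E
python3 - <<'E'
from h import *
w=np.array(arm.current_wrist_force())
arm.servo_line(P(-.0002,.0165),feed=.05)
print(loc(arm.current_ee_pos()),fl(arm.current_wrist_force()))
st=arm.servo_line(P(-.0002,.0035),feed=.03,f_stop=5)
arm.wait(.1)
print(st,loc(arm.current_ee_pos()),fl(arm.current_wrist_force()),arm.current_clock())
E
```

```text
[ 0.31  1.22 15.91] [-0.03 -0.2  -3.73]
True [0.37 1.08 3.93] [-0.7  -1.97  0.65] 8.9417
```

```bash
python3 - <<'E'
from h import *
arm.move_gripper(.5)
e=arm.current_ee_pos();arm.servo_line(np.array(e)+[0,0,.06],feed=.2)
arm.move_gripper(0)
print(fl(arm.current_wrist_force()))
# closed fingers over the flange end: holder x=86, top edge at .176(+~.005)
def Q(z,x=.086): return place(U,[-.115+x,.0009,z])[0]
arm.servo_line(Q(.200),feed=.15)
w=fl(arm.current_wrist_force())
st=arm.servo_line(Q(.172),feed=.03,f_stop=4);arm.wait(.1)
e=arm.current_ee_pos();print(w,st,e,fl(arm.current_wrist_force()),arm.current_clock())
E
```

```text
[-0.95 -0.75  0.38]
[0.79 0.52 0.21] True [0.6282856  0.18196054 0.17574843] [-0.8  -0.22  4.41] 11.5167
```

```bash
python3 - <<'E'
from h import *
def Q(z,x=.086): return place(U,[-.115+x,.0009,z])[0]
for z in (.174,.172,.170,.168,.166,.164,.162,.160):
    st=arm.servo_line(Q(z),feed=.02,f_stop=15);arm.wait(.1)
    f=fl(arm.current_wrist_force());print(z,st,round(arm.current_ee_pos()[2],4),f)
    if f[2]>25: break
print(arm.current_clock())
E
```

```text
0.174 False 0.1755 [1.14 0.52 9.66]
0.172 False 0.1751 [ 2.22  0.12 18.72]
0.17 False 0.1748 [ 2.75  1.72 25.7 ]
12.5667
```

```bash
python3 - <<'E'
from h import *
e=np.array(arm.current_ee_pos())
arm.servo_line(e+[0,0,.08],feed=.25)
p=unproj("top",(461,223.3),.14)
arm.move_gripper(1.0)
p[2]=.26
arm.goto(p,quat(H[2],1))
print(arm.current_clock())
s=arm.camera("scene");cv2.imwrite("pics/s3.png",s);t=arm.camera("top");cv2.imwrite("pics/t3.png",t)
np.set_printoptions(precision=2,suppress=True)
def hp(dz): 
    return lambda L: proj("scene",place(U,np.array(L)+[-.115,0.0009,.086+dz]))
for dz in(0,.005):
    print(dz,[(n,hp(dz)(L)[0]) for n,L in dict(rim=[0,0,.055],edge34=[.034,0,.09],fln=[.098,-.012,.09],flf=[.098,.012,.09],fbot=[.096,-.012,.01]).items()])
crop(s,270,225,70,90,8,"s3c");crop(t,225,135,70,75,8,"t3c")
E
```

```text
15.5667
0 [('rim', array([288.73, 275.65])), ('edge34', array([302.71, 263.71])), ('fln', array([330.35, 265.61])), ('flf', array([329.4 , 259.04])), ('fbot', array([329.16, 290.71]))]
0.005 [('rim', array([288.66, 274.07])), ('edge34', array([302.66, 262.09])), ('fln', array([330.38, 263.98])), ('flf', array([329.42, 257.41])), ('fbot', array([329.18, 289.2 ]))]
```

View pics/s3c.png

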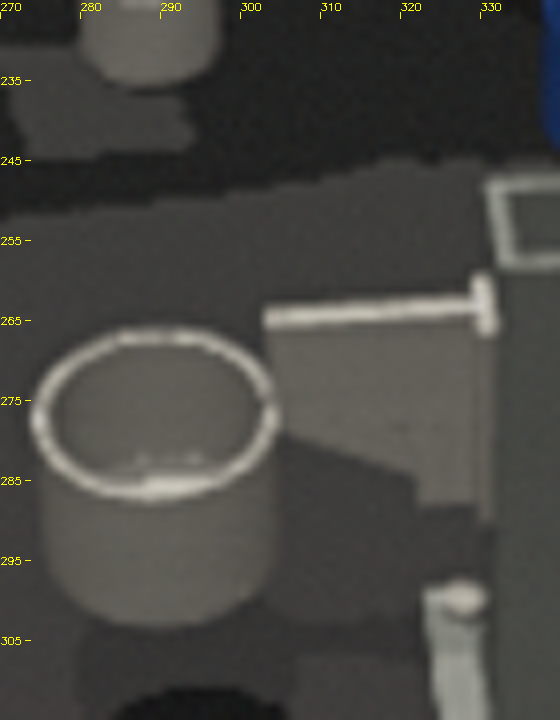

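View pics/t3c.png

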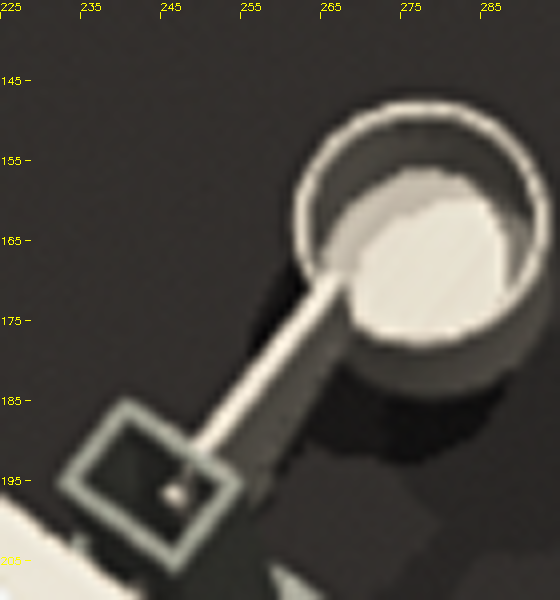

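View pics/t3.png

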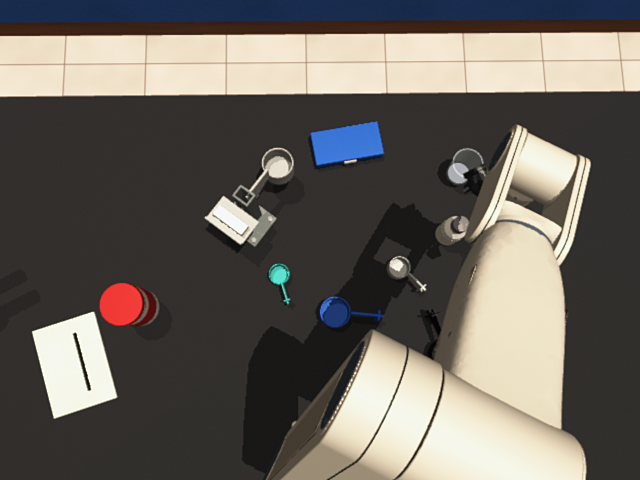

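The picture shows the holder home. The flange top ends are at scene rows 259.3 and 265.6, against 259.0 and 265.6 predicted for home; 5 mm high would give 257.4 and 264.0. Now the bottle.

```bash
python3 - <<'E'
from h import *
np.set_printoptions(precision=4,suppress=True)
print("cup top-view",unproj("top",(277.3,162.5),.140),"model",place(U,[-.115,.0009,.14]),"scene",unproj("scene",(288.9,276.3),.140))
p=unproj("top",(461,223.3),.14)
p[2]=.110
st=arm.servo_line(p,feed=.15,f_stop=6)
print(st,arm.current_ee_pos())
arm.move_gripper(0,50)
print(arm.current_finger_gap()*85,arm.current_clock(),arm.current_wrist_force())
arm.servo_line(p+[0,0,.01],feed=.05);w=arm.current_wrist_force()
arm.servo_line(p+[0,0,.12],feed=.2)
print(w,arm.current_wrist_force(),arm.current_finger_gap()*85)
s=arm.camera("scene");cv2.imwrite("pics/s4.png",s);crop(s,190,100,100,120,5,"s4c");print(arm.current_clock())
E
```

```text
cup top-view [0.6968 0.1305 0.14  ] model [[0.6959 0.1292 0.14  ]] scene [0.6964 0.1303 0.14  ]
False [ 0.5508 -0.2816  0.1109]
35.466387792958464 17.3333 [-2.1961 -0.3501  5.3234]
[ 0.4124 -0.6002 -2.2065] [-0.3776  0.9331 -3.1377] 35.60690368628442
18.4333
```

View pics/s4c.png

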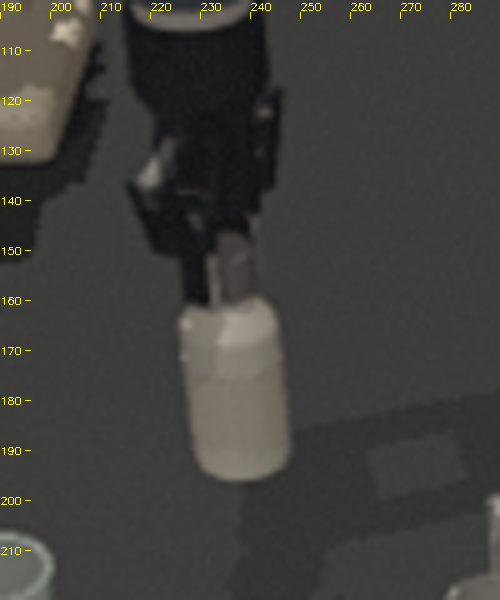

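```bash
python3 - <<'E'
from h import *
c=np.array([.6966,.1304,0]);q=quat(U[2],1)
e=np.array(arm.current_ee_pos());arm.servo_line([e[0],e[1],.33],feed=.25)
arm.goto(c+[0,0,.33],q);arm.wait(.2)
arm.servo_line(c+[0,0,.27],feed=.12);arm.wait(.2)
print(arm.current_ee_pos(),arm.current_wrist_force())
st=arm.servo_line(c+[0,0,.22],feed=.06,f_stop=4)
print(st,arm.current_ee_pos(),arm.current_wrist_force(),arm.current_clock())
s=arm.camera("scene");cv2.imwrite("pics/s5.png",s);crop(s,240,180,110,130,5,"s5c")
E
```

```text
[0.69717156 0.13049023 0.27124304] [-0.21108862 -0.76323635 -1.73239013]
False [0.69692934 0.13045386 0.2204476 ] [ 0.04096342 -0.13912002 -2.47713518] 22.625
```

View pics/s5c.png

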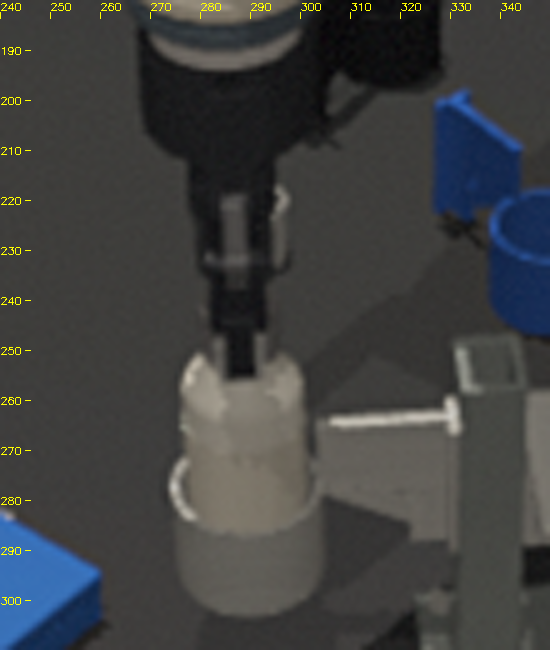

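```bash
python3 - <<'E'
from h import *
c=np.array([.6966,.1304,0])
st=arm.servo_line(c+[0,0,.192],feed=.03,f_stop=2.5);arm.wait(.1)
e=np.array(arm.current_ee_pos());print(st,e,arm.current_wrist_force())
if st:
    arm.move_gripper(.75);arm.wait(.3)
    arm.servo_line(e+[0,0,.09],feed=.12)
    arm.goto(np.array([.45,.0,.35]),quat(U[2],1));arm.wait(.3)
    print(arm.current_clock())
    s=arm.camera("scene");cv2.imwrite("pics/s6.png",s);t=arm.camera("top");cv2.imwrite("pics/t6.png",t)
    crop(s,250,200,110,110,6,"s6c")
E
```

```text
True [0.69638091 0.13037523 0.19835678] [1.10428336 0.26454828 3.87612635]
26.4583
```

```bash
ls pics
```

```text
c_bot.png
c_hold.png
c_up.png
ov.png
s1.png
s1c.png
s1d.png
s2.png
s2c.png
s3.png
s3c.png
s4.png
s4c.png
s5.png
s5c.png
s6.png
s6c.png
s_hold.png
s_up.png
scene0.png
t1.png
t1c.png
t3.png
t3c.png
t6.png
top0.png
```

View pics/s6c.png

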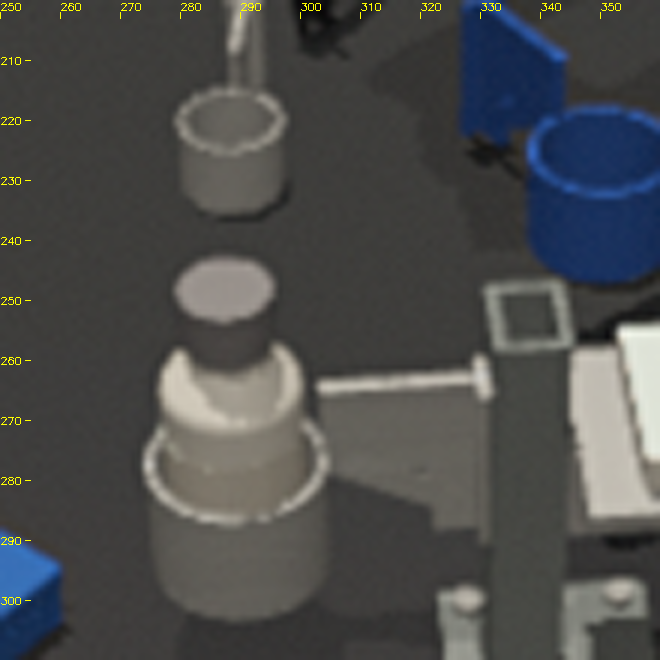

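View pics/t6.png

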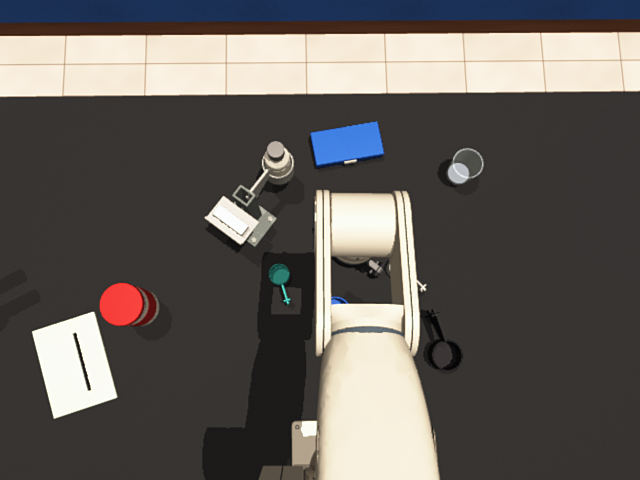

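View pics/s6.png

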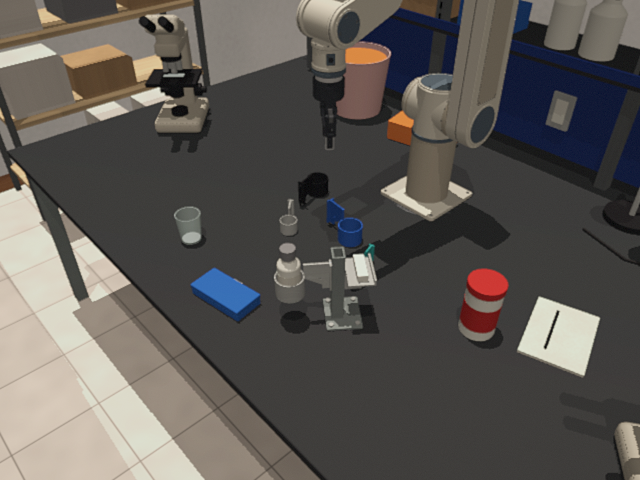

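The bottle stands in the cup with its cap at about scene (287,248). The flange top is still at rows 259–266, which is home, and the tub, box and beaker haven't moved.

```bash
python3 - <<'E'
from h import *
print(proj("scene",[.6966,.1304,.230]),proj("top",[.6966,.1304,.230]))
arm.hand_in();print(arm.current_clock())
E
```

```text
[[287.48162681 246.84007245]] [[275.46404514 149.90026402]]
the job is handed in; nothing more can be done
the job is handed in; nothing more can be done
```

The job is handed in: the steel holder hangs home in the top two slots, and the capped bottle stands upright in its cup, released. The arm's clock read about 26.5 s at the last check, against the 67 s limit.

- **Holder:** I gripped it across the plate, put the claws through the slots, lowered and released it. I then pressed near the flange with shut fingers, up to about 26 N.
- **Snap:** I saw no distinct snap. At first contact the fingers were already at 0.1757 m, about 5 mm lower than expected for a holder resting on its springs. The claws had probably gone past the springs while I was lowering it in the grip.
- **Fully home:** During the press the top edge gave less than 1 mm and stayed at about 0.175 m, against 0.176 m for home. The scene picture puts the flange within 0.3 pixel of its home position; resting on the springs would show it about 1.6 pixels higher. The cup sits slightly low, which fits the allowed lean of about a degree.
- **Bottle:** It was lowered until it touched the cup floor and then released. The last pictures show it upright, with its cap within about a pixel of where it should be in both views.
- **Other objects:** The slide box, wipes tub and beaker are at the same pixel positions as at the start. The arm was clear of everything at hand-in.
- **One disagreement:** The two cameras differed by about 0.7 pixel (1–2 mm) on the post's position, so I shifted sideways 0.9 mm as a compromise. The claws went in at the first try.

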